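# Snug the clamp levers of a pressure filter holder crosswise

## Task

Clamp down the cover of the round steel filter holder so that it seats level on its gasket: press its four ball-ended clamp levers down crosswise and a little at a time. First press all four until they just bear on the cover (about 7 N of clamping each, each lever followed by the one opposite), then go round crosswise again and snug each one to about 16 N, touching up those that have eased off, never beyond 20 N, without cocking the cover. Back off at the end and leave the other things on the bench where they are.

Things in the scene. Friction and masses are not known exactly. Their poses are not given: they have to be found in the camera images.
- holder: stainless steel pressure filter holder fixed to the bench: round base 176 mm across on four short legs, a clamp lever on each of four sides. Origin under its centre on the bench, z up; its x and y axes point at lever0 and lever1. Place and yaw vary
- cover: the steel cover, a disc 176 mm across and 12 mm thick, lying on a soft gasket 63 mm above the bench, with a 24 mm wide capped inlet in the middle (top 99 mm above the bench). Origin at the centre of its underside, z up. It sinks 1 mm per 40 N of total clamping and tilts about 0.0007 rad per N of difference between opposite levers
- lever0: clamp lever on the holder's +x side, opposite lever2. Levers are hinged at the holder 36 mm from its centre, 99.5 mm above the bench, and point outward; ball 69 mm from the hinge. Pressed down, each pushes a foot, 32 mm from the hinge, on the cover. It stays where it is left. Frame: origin on the hinge, x along the arm to the ball (tips down as it is pressed), z up when level
- lever1: clamp lever on the holder's +y side, opposite lever3. Same as lever0. Stiff hinge: moving the ball down takes about 10 N near level while the foot is free (11 to 13 N when raised), then 10 N plus 0.46 N per N of clamping: 13.2 N at 7 N, 17.4 N at 16 N, 19.2 N at 20 N. These hold while it moves; at rest less is felt
- lever2: clamp lever on the holder's -x side, opposite lever0. Same as lever0. Each foot is set at its own height, not measurable: it meets the cover with the ball anywhere from 7 mm below to 5 mm above the hinge's height, so feel for it. Clamping then rises about 2 N per mm of ball travel
- lever3: clamp lever on the holder's -y side, opposite lever1. Same as lever0. Press slowly, some 15 mm/s. Its clamping falls by 1 to 3 N when a neighbour is pressed and rises by about 1 N when the opposite lever is. All levers start raised, balls 20 to 36 mm above the hinges
- ball0 (a point): centre of the polished, slippery metal ball, 22 mm in diameter, at the end of lever0; press on it from above. 105 mm from the holder's middle when the lever is level
- ball1 (a point): centre of the polished, slippery metal ball, 22 mm in diameter, at the end of lever1; press on it from above. 105 mm from the holder's middle when the lever is level
- ball2 (a point): centre of the polished, slippery metal ball, 22 mm in diameter, at the end of lever2; press on it from above. 105 mm from the holder's middle when the lever is level
- ball3 (a point): centre of the polished, slippery metal ball, 22 mm in diameter, at the end of lever3; press on it from above. 105 mm from the holder's middle when the lever is level
- reagent_jar: amber jar, 56 mm wide, 85 mm tall, bystander; origin under its middle
- weight: steel calibration weight, 34 mm wide, 58 mm tall, bystander; origin under its middle
- spatula: spatula with a wide blade, 170 mm long, lying along its x axis, bystander; origin under its middle
- beaker: small glass beaker, 60 mm wide, 70 mm tall, bystander; origin under its middle
- dish: white weighing dish, 80 mm wide, 14 mm tall, bystander; origin under its middle
- vial: small glass vial, 26 mm wide, 50 mm tall, bystander; origin under its middle
- standard_box: grey plastic box of standards, 90 x 60 x 35 mm, bystander; origin under its middle
Mind the look-alikes: they are no part of the job. Leave any pink look-alike of the holder alone.

How it is judged (in metres and radians):
On the way, in this order (a step that is already met when the one before it is completed fails the run):
1. all four levers bear on the cover (each over 1 N) before any is over 14 N (contact force between lever0 and cover between 1 and 14 N and contact force between lever1 and cover between 1 and 14 N and contact force between lever2 and cover between 1 and 14 N and contact force between lever3 and cover between 1 and 14 N), for 0.1 s.
2. all four levers are snug: each clamps with 9 to 21 N (contact force between lever0 and cover between 9 and 21 N and contact force between lever1 and cover between 9 and 21 N and contact force between lever2 and cover between 9 and 21 N and contact force between lever3 and cover between 9 and 21 N), for 0.2 s.
At the end, for the whole second after the job is handed in: Each of the four levers clamps the cover with 9 to 21 N, the cover is level within 0.007 rad (1.2 mm across its width) and at rest, and the robot has backed off (all of step 2 and angle between cover's own z axis and vertical below 0.007 rad and linear speed of cover below 0.03 m/s); the robot touches nothing.
It fails at once if a lever clamps with more than 23 N (the gasket is crushed) (contact force between any of lever0, lever1, lever2, lever3 and cover above 23 N).
It fails at once if the cover cocks by more than 0.0115 rad (angle between cover's own z axis and vertical above 0.0115 rad).
It fails at once if a lever is taken beyond 13 N while the one opposite does not bear (below 0.2 N) ((contact force between lever0 and cover above 13 N and contact force between lever2 and cover below 0.2 N) or (contact force between lever1 and cover above 13 N and contact force between lever3 and cover below 0.2 N) or (contact force between lever2 and cover above 13 N and contact force between lever0 and cover below 0.2 N) or (contact force between lever3 and cover above 13 N and contact force between lever1 and cover below 0.2 N)).
It fails at once if not crosswise: two neighbouring levers bear with over 4 N while both others are below 1 N, or with over 13 N while both others are below 8 N ((contact force between each of lever0, lever1 and cover above 4 N and contact force between each of lever2, lever3 and cover below 1 N) or (contact force between each of lever1, lever2 and cover above 4 N and contact force between each of lever3, lever0 and cover below 1 N) or (contact force between each of lever2, lever3 and cover above 4 N and contact force between each of lever0, lever1 and cover below 1 N) or (contact force between each of lever3, lever0 and cover above 4 N and contact force between each of lever1, lever2 and cover below 1 N) or (contact force between each of lever0, lever1 and cover above 13 N and contact force between each of lever2, lever3 and cover below 8 N) or (contact force between each of lever1, lever2 and cover above 13 N and contact force between each of lever3, lever0 and cover below 8 N) or (contact force between each of lever2, lever3 and cover above 13 N and contact force between each of lever0, lever1 and cover below 8 N) or (contact force between each of lever3, lever0 and cover above 13 N and contact force between each of lever1, lever2 and cover below 8 N)).
It fails at once if a bystander is shifted by more than 20 mm (distance of any of reagent_jar, weight, spatula, beaker, dish, vial, standard_box from where it was at the start of the episode above 0.02 m).
It also fails if it takes over 72 s, if anything falls off the work surface, if the arm or the gripper's body presses on something with over 40 N, if the wrist force passes 120 N, or if a joint passes its speed limit or range.

## Robot

A 6-joint arm with a two-finger parallel gripper is mounted at the origin on the work surface. World frame = base frame: x ahead of the robot, y to its left, z up, the work surface at z = 0. Lengths are in mm, angles in rad, forces in N, time in s.
With the tool pointing down it reaches from about 275 to 1000 mm from the base axis. Payload 8.4 kg.
Tool frame: the origin (TCP) lies at the very end of the fingers, on their centre line; the grasp point (between the pads) lies 19 mm behind it (grip_point_offset is the distance from the TCP to the grasp point, in mm); z points along the fingers, y is the line along which they close (so a half turn about z gives the same grasp; the last joint's range is limited). The gripper opens to 85 mm and grips with 20 to 120 N. Pads are 22 mm wide; open, the fingers measure 114 mm over their backs; the gripper's body (76 mm by 85 mm) begins 54 mm behind the grasp point. The pads swing forward as they close: fully open they stand 13 mm farther back than shut.
Start: joints at [-1.35, 0.353, 1.633, -0, 1.155, -0.002], TCP at [138.099, -609.554, 231.281] pointing down, gripper open.
Joint ranges: [-2.63, 2.63], [-0.92, 2.1], [0.06, 2.66], [-1.3, 4.44], [0, 2.69], [-3.02, 3.02]. Speed limits (rad/s): [2.22, 2.22, 2.79, 3.14, 3.14, 3.14].

## Interface

Orientations are given as a unit quaternion [x, y, z, w].
In Python, from bench import sense, capture, camera_info, sign_off, regions_of, spot_point, grip_point_offset gives the robot as it stands.
- The arm moves only by the shell command python3 -m jog 'ROWS' [OPENING] [FORCE]. ROWS is a JSON object of lists of equal length, an entry for each row: "dp": the shift along the tool's x, y, z in units of 30 mm (1.0 is 30 mm), a list of three; "delta_rot": the turn, a rotation vector about the tool's x, y, z in units of 6 degrees (1.0 is 6 degrees), a list of three. In form: {"dp": [[x, y, z], ...], "delta_rot": [[rx, ry, rz], ...]}. A call has 1 to 10 rows; each row shifts and turns the commanded pose from where the row before left it, along the tool's axes as they then stand; what a row does not reach is not made up. A row lasts 1/8 s, in which the tool goes at most 62.5 mm and 10.7 degrees, less where a joint would pass 70% of its speed; a pose out of reach is approached as far as the arm can. A call is refused whole if a number of a shift passes 1 or a number of a turn 1, either way. A call with a gripper value outside its range is refused whole. OPENING is the finger opening in mm, from 0 to 85.4, set as the call begins (- or left out, the last holds). The fingers move at their own pace and stop on an object; FORCE is the grip in N (left out, the last holds). Time passes only in rows, so rows that do not move let the fingers close. It gives the time, the measured TCP pose, the force, the opening and the grip force at its end, in the units of the state.
- sense(): the state, without advancing time (a new reading comes with each control period).
- capture(name): name is "scene" or "top" or "wrist"; returns (picture, depth): 420x560x3 uint8, blue, green, red; 420x560 float32, mm along the optical axis (not along the pixel's ray), 0 where there is no reading.
- camera_info(name): a dict with "vfov" (degrees; the focal length in pixels is half the picture's height over the tangent of half this angle, whatever the lens; pixels are square), "cx", "cy" (the principal point, pixels), "R" (3x3) and "t" (3): a world point X has camera coordinates R X + t. Camera axes: x right, y down, z forward; pixel columns grow to the right and rows downward; lengths in mm; the calibration is good to about 2 mm. The wrist camera is an equidistant fisheye: a pixel r from the principal point sees the ray r / f radians off the axis. A picture is of the moment at which its call begins: read the wrist's pose just before it. camera_info takes no time and is no camera call; for the wrist camera it gives the pose at the moment of the call.
- sign_off(): hands the job in; it is judged then, once.
Trained networks look in the newest picture that a camera, given by its name, has taken for a name from the list of things; names that differ only in an ending like _2 or _b are one class to them, and where a whole thing is asked for, a point or a joint stands for the part that bears it (a point fixed in the world has none). Each returns a list of dicts, best first, with "confidence" (0 to 1); they miss things now and then, are a little off and sometimes report something else, mostly with a low value. They report only what shows in the picture. A call takes as long as a camera call. They do not tell look-alikes from the thing itself.
- regions_of(target, camera): "pixels" (420x560 bool, what is visible of it) and "pixel" ([column, row] in pixels, amid what is visible of it).
- spot_point(target, camera): "pixel" ([column, row] in pixels: a listed point, or the origin of a listed thing).
The state is a dict: "t": time; "joint_positions": joint angles; "dq": joint speeds; "effort": joint torques, N m; "eef_pos": TCP position; "eef_rot": TCP orientation; "contact_force": force on the tool from outside, world axes, zero at the start; "torque": the same for the moment, N m; "grip_width": finger opening in mm; "finger_force": force on a finger pad.
Only numpy, scipy, OpenCV 4.12 (cv2) and the standard library are available. Lean on these libraries where they do the work, as an engineer would, in place of code of your own. Each camera call takes 0.05 s, during which the arm holds its last target. There are 200 camera calls.

## Working session

There is one attempt and no reset: what is moved stays moved. The work goes in short steps, Python scripts to look and compute and a shell command to move; the robot and the scene stay as the last step left them, time stands still between calls to the robot, and variables do not carry over. Pictures are saved under pics/ and viewed, at most 10 in all, crops included, and the job is handed in when it is done.

```bash
ls; mkdir -p pics; cat > h.py <<'E'
import numpy as np,cv2
from bench import *
def pt(cam,px,depth,info=None,off=0):
    i=info or camera_info(cam); f=210/np.tan(np.radians(i["vfov"]/2))
    u,v=px; c,r=int(round(u)),int(round(v))
    w=depth[max(r-2,0):r+3,max(c-2,0):c+3]; w=w[w>0]; d=np.median(w)+off
    X=np.array([(u-i["cx"])/f*d,(v-i["cy"])/f*d,d])
    return np.array(i["R"]).T@(X-np.array(i["t"]))
E
python3 - <<'E'
from h import *
s=sense();print(s["t"],s["eef_pos"],s["eef_rot"],s["contact_force"])
for c in ["top","scene"]:
    p,d=capture(c);cv2.imwrite(f"pics/{c}1.png",p)
    for n in ["holder","cover","ball0","ball1","ball2","ball3"]:
        for x in spot_point(n,c)[:4]:
            try: print(c,n,np.round(x["confidence"],2),np.round(x["pixel"]),np.round(pt(c,x["pixel"],d)))
            except Exception as e: print(n,e)
E
```

```text
pics
0.0 [ 137.99208436 -609.0934657   230.58503919] [ 9.93800715e-01  1.11174113e-01 -8.22782943e-05 -6.69648968e-04] [-0.57236785  0.32194233 -0.06433909]
top holder 0.77 [247. 201.] [549.  22.  77.]
top holder 0.72 [325. 294.] [ 302. -197.   77.]
top holder 0.56 [183. 291.] [300. 185.  77.]
top cover 0.94 [179. 291.] [300. 193.  98.]
top cover 0.8 [329. 294.] [ 304. -204.   99.]
top cover 0.6 [248. 195.] [562.  20.  99.]
top ball0 0.74 [201. 261.] [381. 138. 110.]
top ball0 0.72 [152. 326.] [208. 257. 110.]
top ball0 0.72 [361. 321.] [ 237. -287.  109.]
top ball0 0.66 [210. 320.] [229. 109. 107.]
top ball1 0.74 [201. 261.] [381. 138. 110.]
top ball1 0.72 [152. 326.] [208. 257. 110.]
top ball1 0.72 [361. 321.] [ 237. -287.  109.]
top ball1 0.66 [210. 320.] [229. 109. 107.]
top ball2 0.74 [201. 261.] [381. 138. 110.]
top ball2 0.72 [152. 326.] [208. 257. 110.]
top ball2 0.72 [361. 321.] [ 237. -287.  109.]
top ball2 0.66 [210. 320.] [229. 109. 107.]
top ball3 0.74 [201. 261.] [381. 138. 110.]
top ball3 0.72 [152. 326.] [208. 257. 110.]
top ball3 0.72 [361. 321.] [ 237. -287.  109.]

[... 460 characters left out ...]
248. 103.]
scene ball0 0.68 [222. 204.] [289.  -7.   2.]
scene ball0 0.67 [292. 139.] [358. 291. 106.]
scene ball0 0.66 [275. 201.] [508. -56. 133.]
scene ball1 0.68 [249. 134.] [215. 248. 103.]
scene ball1 0.68 [222. 204.] [289.  -7.   2.]
scene ball1 0.67 [292. 139.] [358. 291. 106.]
scene ball1 0.66 [275. 201.] [508. -56. 133.]
scene ball2 0.68 [249. 134.] [215. 248. 103.]
scene ball2 0.68 [222. 204.] [289.  -7.   2.]
scene ball2 0.67 [292. 139.] [358. 291. 106.]
scene ball2 0.66 [275. 201.] [508. -56. 133.]
scene ball3 0.68 [249. 134.] [215. 248. 103.]
scene ball3 0.68 [222. 204.] [289.  -7.   2.]
scene ball3 0.67 [292. 139.] [358. 291. 106.]
scene ball3 0.66 [275. 201.] [508. -56. 133.]
```

View pics/top1.png

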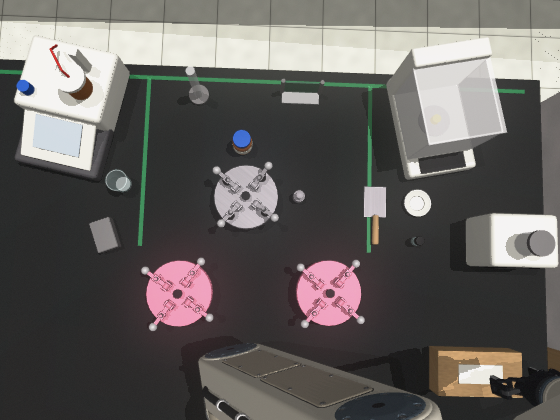

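View pics/scene1.png

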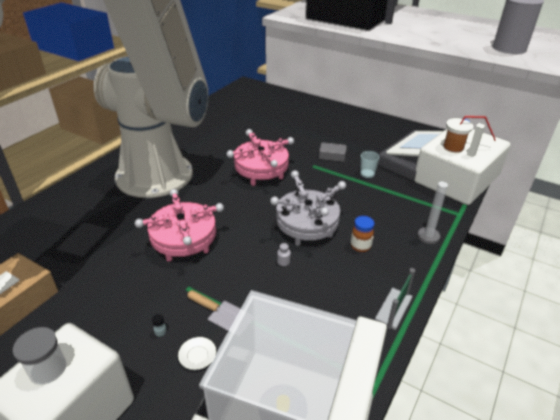

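The steel holder is at top pixel (246,196), with balls near (217,170), (268,166), (222,224) and (275,218). The pink look-alikes are at (178,294) and (329,294). The jar at (242,142) and the weight at (298,196) stand close by.

```bash
python3 - <<'E'
from h import *
p,d=capture("top")
seen=[]
for x in spot_point("ball0","top"):
    u=np.array(x["pixel"])
    if np.hypot(*(u-[246,196]))<50: print("net",round(x["confidence"],2),u.round(1),pt("top",u,d,off=9).round(1))
# local depth minimum blob around ball guesses
for g in [(217,170),(268,166),(222,224),(275,218)]:
    c,r=g; w=d[r-9:r+10,c-9:c+10].copy(); w[w==0]=9e9
    m=w<np.min(w)+11; ys,xs=np.nonzero(m); u=(c-9+xs.mean(),r-9+ys.mean())
    print("depth",np.round(u,1),m.sum(),pt("top",u,d,off=9).round(1))
x=spot_point("cover","top")
for k in x: print(k["confidence"],k["pixel"],pt("top",k["pixel"],d).round(1))
s=sense();print(s["eef_pos"],s["eef_rot"],s["t"])
E
```

```text
net 0.69 [271.9 218.6] [497.8 -45.7 123.2]
net 0.64 [221.9 220. ] [490.1  85.9 121.8]
net 0.55 [213.8 171.7] [617.6 112.  125.8]
net 0.5 [264.7 166.4] [635.5 -22.5 130.4]
depth [215.9 169.7] 39 [622.3 106.1 130.4]
depth [268.  165.3] 44 [638.  -31.2 134.7]
depth [220.6 222.8] 50 [482.5  88.8 125. ]
depth [274.3 217.1] 48 [501.6 -51.8 127.5]
0.69 [327.9, 292.9] [ 306.1 -201.    98.6]
0.57 [179.6, 293.1] [295.  191.8  98.2]
0.52 [264.9, 166.7] [633.8 -23.  135.1]
[ 138.0797925  -609.56210276  231.31879676] [ 9.93801558e-01  1.11168622e-01 -1.18881181e-05  2.23160673e-05] 0.85
```

```bash
Z='[0,0,0]'; python3 -m jog '{"dp":[[0.97,-0.93,0],[0.97,-0.93,0],[0.97,-0.93,0],[0.97,-0.93,0],[0.97,-0.93,0],[0.97,-0.93,0],[0.97,-0.93,0],[0.97,-0.93,0],[0.97,-0.93,0],[0.97,-0.93,0]],"delta_rot":[[0,0,0],[0,0,0],[0,0,0],[0,0,0],[0,0,0],[0,0,0],[0,0,0],[0,0,0],[0,0,0],[0,0,0]]}' 0 40
python3 -m jog '{"dp":[[0.97,-0.93,0],[0.97,-0.93,0],[0.97,-0.93,0],[0.97,-0.93,0],[0.97,-0.93,0],[0.97,-0.93,0],[0.97,-0.93,0],[0.6,-0.6,0],[0,0,0]],"delta_rot":[[0,0,0],[0,0,0],[0,0,0],[0,0,0],[0,0,0],[0,0,0],[0,0,0],[0,0,0],[0,0,0]]}'
python3 - <<'E'
from h import *
s=sense();i=camera_info("wrist");p,d=capture("wrist");cv2.imwrite("pics/w1.png",p)
print(s["t"],s["eef_pos"],s["eef_rot"],s["contact_force"],i)
f=210/np.tan(np.radians(i["vfov"]/2))
for x in spot_point("ball0","wrist"):
    u=np.array(x["pixel"]);c,r=u.round().astype(int);w=d[r-3:r+4,c-3:c+4];w=w[w>0]
    q=u-[i["cx"],i["cy"]];rr=np.hypot(*q);th=rr/f
    D=np.median(w)+9
    X=np.array([*(q/rr*np.tan(th)*D),D]);W=np.array(i["R"]).T@(X-np.array(i["t"]))
    print(round(x["confidence"],2),u.round(1),W.round(1))
E
```

```text
t: 2.1
eef_pos: [360.9, -272.1, 231.5]
eef_rot: [0.994, 0.111, 0.0, 0.0]
contact_force: [-0.1, -1.1, -0.1]
grip_width: 0.2
finger_force: 0.0
t: 3.22
eef_pos: [530.0, -15.0, 231.2]
eef_rot: [0.994, 0.112, 0.0, -0.0]
contact_force: [0.1, 0.6, -1.0]
grip_width: -0.3
finger_force: 0.0
3.225 [529.99502169 -14.97448603 231.22174212] [ 9.93681579e-01  1.12235934e-01  1.13946450e-04 -3.21941159e-05] [ 0.0981707   0.5780013  -0.96477886] {'vfov': 65.70646984690485, 'cx': 281.7170401131565, 'cy': 208.34186484448608, 'R': array([[ 0.22269081, -0.97488833,  0.00124567],
       [-0.93297388, -0.21274543,  0.2903431 ],
       [-0.28278709, -0.06581891, -0.9569218 ]]), 't': array([-132.85955478,  453.60836965,  527.56128734])}
0.72 [336.3  77. ] [637.3 -31.2 134.1]
0.69 [111.8 297.7] [379.2 142.5  99.6]
0.68 [ 50.9 366.5] [203.9 263.4  98. ]
0.58 [319.1 244.9] [504.7 -52.7 125.5]
0.57 [148.6 231.6] [482.3  92.5 124.8]
0.56 [154.8  63.1] [622.4 107.  128.3]
0.56 [ 18.2 282.2] [349.1 291.   99.6]
```

```bash
python3 -m jog '{"dp":[[-0.64,0.5,0.8],[-0.64,0.5,1],[0,0,0.9],[0,0,0.2],[0,0,0.1],[0,0,0.1],[0,0,0.1]],"delta_rot":[[0,0,0],[0,0,0],[0,0,0],[0,0,0],[0,0,0],[0,0,0],[0,0,0]]}'
```

```text
t: 4.2
eef_pos: [499.3, -53.9, 136.2]
eef_rot: [0.994, 0.111, 0.001, 0.0]
contact_force: [-2.3, -1.4, 12.1]
grip_width: 0.1
finger_force: 6.1
```

```bash
python3 -m jog '{"dp":[[0,0,0.1],[0,0,0.1],[0,0,0.1],[0,0,0.1],[0,0,0.1],[0,0,0.06]],"delta_rot":[[0,0,0],[0,0,0],[0,0,0],[0,0,0],[0,0,0],[0,0,0]]}'; for i in 1; do python3 -m jog '{"dp":[[0,0,0.05],[0,0,0.05]],"delta_rot":[[0,0,0],[0,0,0]]}'; done
```

```text
t: 4.95
eef_pos: [499.9, -54.4, 119.9]
eef_rot: [0.994, 0.111, 0.001, 0.001]
contact_force: [-1.9, -4.3, 11.7]
grip_width: -0.1
finger_force: 5.6
t: 5.2
eef_pos: [499.9, -54.3, 117.0]
eef_rot: [0.994, 0.112, 0.001, 0.001]
contact_force: [-2.9, -4.1, 11.1]
grip_width: 0.4
finger_force: 5.6
```

```bash
python3 -m jog '{"dp":[[0,0,0.05]],"delta_rot":[[0,0,0]]}'|grep -E "pos|contact"; python3 -m jog '{"dp":[[0,0,0.05]],"delta_rot":[[0,0,0]]}'|grep -E "pos|contact"
```

```text
eef_pos: [499.9, -54.3, 115.5]
contact_force: [-1.2, -2.9, 10.1]
eef_pos: [499.9, -54.3, 114.0]
contact_force: [-0.5, -3.0, 10.6]
```

```bash
python3 -m jog '{"dp":[[0,0,0.05]],"delta_rot":[[0,0,0]]}'|grep -E "pos|contact"; python3 -m jog '{"dp":[[0,0,0.05]],"delta_rot":[[0,0,0]]}'|grep -E "pos|contact"
```

```text
eef_pos: [499.8, -54.3, 112.4]
contact_force: [-2.2, -3.4, 10.5]
eef_pos: [499.8, -54.3, 110.9]
contact_force: [-0.3, -2.0, 10.3]
```

```bash
python3 -m jog '{"dp":[[0,0,0.05]],"delta_rot":[[0,0,0]]}'|grep -E "pos|contact"; python3 -m jog '{"dp":[[0,0,0.05]],"delta_rot":[[0,0,0]]}'|grep -E "pos|contact"
```

```text
eef_pos: [499.8, -54.3, 109.4]
contact_force: [-2.1, -3.1, 10.6]
eef_pos: [499.8, -54.3, 107.9]
contact_force: [-1.6, -3.9, 10.3]
```

```bash
python3 -m jog '{"dp":[[0,0,0.05]],"delta_rot":[[0,0,0]]}'|grep -E "pos|contact"; python3 -m jog '{"dp":[[0,0,0.05]],"delta_rot":[[0,0,0]]}'|grep -E "pos|contact"
```

```text
eef_pos: [499.7, -54.3, 106.4]
contact_force: [-2.3, -3.3, 11.6]
eef_pos: [499.8, -54.4, 104.9]
contact_force: [-1.6, -3.3, 11.5]
```

```bash
python3 -m jog '{"dp":[[0,0,0.05]],"delta_rot":[[0,0,0]]}'|grep -E "pos|contact"
```

```text
eef_pos: [499.7, -54.4, 103.4]
contact_force: [-3.9, -3.4, 12.6]
```

```bash
python3 -m jog '{"dp":[[0,0,0.03]],"delta_rot":[[0,0,0]]}'|grep -E "pos|contact"; python3 -m jog '{"dp":[[0,0,-0.8],[0.4,-0.33,-0.8],[0.97,-0.81,0],[0.97,-0.81,0],[0.97,-0.81,0],[0.97,-0.81,0],[0.96,-0.83,0],[0,0,0.15],[0,0,0.1],[0,0,0.1]],"delta_rot":[[0,0,0],[0,0,0],[0,0,0],[0,0,0],[0,0,0],[0,0,0],[0,0,0],[0,0,0],[0,0,0],[0,0,0]]}'
```

```text
eef_pos: [499.7, -54.4, 102.5]
contact_force: [-3.0, -4.2, 13.1]
t: 7.7
eef_pos: [622.3, 109.0, 138.9]
eef_rot: [0.994, 0.111, -0.0, -0.0]
contact_force: [-3.0, 1.9, 11.3]
grip_width: -0.1
finger_force: 5.6
```

```bash
python3 -m jog '{"dp":[[0,0,0.1],[0,0,0.1],[0,0,0.1],[0,0,0.1],[0,0,0.1],[0,0,0.1],[0,0,0.08]],"delta_rot":[[0,0,0],[0,0,0],[0,0,0],[0,0,0],[0,0,0],[0,0,0],[0,0,0]]}'|grep -E "pos|contact";  python3 -m jog '{"dp":[[0,0,0.05],[0,0,0.05]],"delta_rot":[[0,0,0],[0,0,0]]}'|grep -E "pos|contact"; python3 -m jog '{"dp":[[0,0,0.05]],"delta_rot":[[0,0,0]]}'|grep -E "pos|contact"
```

```text
eef_pos: [624.8, 109.6, 120.5]
contact_force: [2.5, 2.9, 10.6]
eef_pos: [624.8, 109.6, 117.5]
contact_force: [1.8, 1.5, 10.7]
eef_pos: [624.8, 109.6, 116.0]
contact_force: [0.9, 1.4, 10.8]
```

```bash
for k in 1; do python3 -m jog '{"dp":[[0,0,0.05]],"delta_rot":[[0,0,0]]}'|grep -E "pos|contact"; python3 -m jog '{"dp":[[0,0,0.05]],"delta_rot":[[0,0,0]]}'|grep -E "pos|contact"; done
```

```text
eef_pos: [624.8, 109.6, 114.5]
contact_force: [3.0, 3.9, 10.9]
eef_pos: [624.9, 109.7, 113.0]
contact_force: [0.4, 1.8, 12.4]
```

```bash
python3 -m jog '{"dp":[[0,0,0.04]],"delta_rot":[[0,0,0]]}'|grep -E "pos|contact"
```

```text
eef_pos: [624.9, 109.6, 111.8]
contact_force: [1.0, 0.8, 11.3]
```

```bash
python3 -m jog '{"dp":[[0,0,0.04]],"delta_rot":[[0,0,0]]}'|grep -E "pos|contact"
```

```text
eef_pos: [624.9, 109.6, 110.6]
contact_force: [1.5, 1.5, 10.2]
```

```bash
python3 -m jog '{"dp":[[0,0,0.05]],"delta_rot":[[0,0,0]]}'|grep -E "pos|contact"; python3 -m jog '{"dp":[[0,0,0.03]],"delta_rot":[[0,0,0]]}'|grep -E "pos|contact"
```

```text
eef_pos: [624.9, 109.6, 109.1]
contact_force: [2.0, 3.3, 11.0]
eef_pos: [624.9, 109.6, 108.2]
contact_force: [2.0, 3.3, 11.3]
```

```bash
python3 -m jog '{"dp":[[0,0,0.04]],"delta_rot":[[0,0,0]]}'|grep -E "pos|contact"; python3 -m jog '{"dp":[[0,0,0.03]],"delta_rot":[[0,0,0]]}'|grep -E "pos|contact"
```

```text
eef_pos: [624.9, 109.7, 107.1]
contact_force: [1.5, 2.0, 12.0]
eef_pos: [625.0, 109.7, 106.3]
contact_force: [1.9, 3.8, 13.6]
```

```bash
python3 -m jog '{"dp":[[0,0,-0.8],[0,0.2,-0.74],[-0.1,0.9,0],[-0.1,0.9,0],[-0.1,0.9,0],[-0.1,0.9,0],[-0.1,0.93,0],[0,0,0.1],[0,0,0.1],[0,0,0.1]],"delta_rot":[[0,0,0],[0,0,0],[0,0,0],[0,0,0],[0,0,0],[0,0,0],[0,0,0],[0,0,0],[0,0,0],[0,0,0]]}'; python3 -m jog '{"dp":[[0,0,0.1],[0,0,0.1],[0,0,0.1],[0,0,0.1],[0,0,0.1],[0,0,0.1],[0,0,0.1]],"delta_rot":[[0,0,0],[0,0,0],[0,0,0],[0,0,0],[0,0,0],[0,0,0],[0,0,0]]}'|grep -E "pos|contact"
```

```text
t: 11.2
eef_pos: [640.4, -32.2, 142.5]
eef_rot: [0.994, 0.111, 0.001, 0.001]
contact_force: [0.5, -6.3, 14.1]
grip_width: 0.1
finger_force: 7.1
eef_pos: [641.9, -31.6, 122.2]
contact_force: [2.4, -1.1, 10.6]
```

```bash
python3 -m jog '{"dp":[[0,0,0.05],[0,0,0.05],[0,0,0.05],[0,0,0.05]],"delta_rot":[[0,0,0],[0,0,0],[0,0,0],[0,0,0]]}'|grep -E "pos|contact";  python3 -m jog '{"dp":[[0,0,0.05]],"delta_rot":[[0,0,0]]}'|grep -E "pos|contact"; python3 -m jog '{"dp":[[0,0,0.05]],"delta_rot":[[0,0,0]]}'|grep -E "pos|contact"
```

```text
eef_pos: [641.9, -31.6, 116.1]
contact_force: [1.2, -2.3, 10.8]
eef_pos: [641.9, -31.6, 114.6]
contact_force: [3.6, -2.8, 10.3]
eef_pos: [641.9, -31.6, 113.1]
contact_force: [2.8, -2.3, 11.4]
```

```bash
python3 -m jog '{"dp":[[0,0,0.04]],"delta_rot":[[0,0,0]]}'|grep -E "pos|contact"; python3 -m jog '{"dp":[[0,0,0.04]],"delta_rot":[[0,0,0]]}'|grep -E "pos|contact"
```

```text
eef_pos: [641.9, -31.6, 111.9]
contact_force: [3.4, -2.9, 10.4]
eef_pos: [641.9, -31.5, 110.7]
contact_force: [3.7, -2.3, 11.2]
```

```bash
python3 -m jog '{"dp":[[0,0,0.04]],"delta_rot":[[0,0,0]]}'|grep -E "pos|contact"; python3 -m jog '{"dp":[[0,0,0.04]],"delta_rot":[[0,0,0]]}'|grep -E "pos|contact"
```

```text
eef_pos: [641.9, -31.6, 109.5]
contact_force: [1.5, -1.4, 10.3]
eef_pos: [641.9, -31.6, 108.3]
contact_force: [2.0, -2.5, 10.4]
```

```bash
python3 -m jog '{"dp":[[0,0,0.05]],"delta_rot":[[0,0,0]]}'|grep -E "pos|contact"; python3 -m jog '{"dp":[[0,0,0.05]],"delta_rot":[[0,0,0]]}'|grep -E "pos|contact"
```

```text
eef_pos: [641.9, -31.6, 106.7]
contact_force: [4.0, -3.2, 10.4]
eef_pos: [642.0, -31.6, 105.3]
contact_force: [2.4, -3.1, 10.9]
```

```bash
python3 -m jog '{"dp":[[0,0,0.04]],"delta_rot":[[0,0,0]]}'|grep -E "pos|contact"; python3 -m jog '{"dp":[[0,0,0.04]],"delta_rot":[[0,0,0]]}'|grep -E "pos|contact"
```

```text
eef_pos: [642.1, -31.7, 104.1]
contact_force: [3.0, -2.7, 12.0]
eef_pos: [642.2, -31.7, 103.0]
contact_force: [3.3, -3.5, 12.3]
```

```bash
python3 -m jog '{"dp":[[0,0,0.04]],"delta_rot":[[0,0,0]]}'|grep -E "pos|contact"; python3 -m jog '{"dp":[[0,0,-0.8],[-0.25,-0.29,-0.7],[-0.8,-0.97,0],[-0.8,-0.97,0],[-0.8,-0.97,0],[-0.8,-0.97,0],[-0.8,-0.97,0],[0,0,0.2],[0,0,0.1],[0,0,0.1]],"delta_rot":[[0,0,0],[0,0,0],[0,0,0],[0,0,0],[0,0,0],[0,0,0],[0,0,0],[0,0,0],[0,0,0],[0,0,0]]}'; python3 -m jog '{"dp":[[0,0,0.1],[0,0,0.1],[0,0,0.1],[0,0,0.1]],"delta_rot":[[0,0,0],[0,0,0],[0,0,0],[0,0,0]]}'|grep -E "pos|contact"
```

```text
eef_pos: [642.2, -31.7, 101.9]
contact_force: [3.7, -2.8, 12.0]
t: 15.2
eef_pos: [482.0, 90.3, 133.0]
eef_rot: [0.994, 0.111, 0.0, -0.0]
contact_force: [-4.3, 2.5, 14.1]
grip_width: 0.1
finger_force: 6.6
eef_pos: [482.6, 90.1, 121.3]
contact_force: [-2.8, 2.1, 11.5]
```

```bash
python3 -m jog '{"dp":[[0,0,0.05],[0,0,0.05],[0,0,0.05],[0,0,0.05]],"delta_rot":[[0,0,0],[0,0,0],[0,0,0],[0,0,0]]}'|grep -E "pos|contact";  python3 -m jog '{"dp":[[0,0,0.05]],"delta_rot":[[0,0,0]]}'|grep -E "pos|contact"; python3 -m jog '{"dp":[[0,0,0.05]],"delta_rot":[[0,0,0]]}'|grep -E "pos|contact"
```

```text
eef_pos: [482.4, 90.1, 115.2]
contact_force: [-2.8, 2.8, 10.0]
eef_pos: [482.4, 90.1, 113.7]
contact_force: [-2.4, 3.2, 10.0]
eef_pos: [482.4, 90.1, 112.2]
contact_force: [-2.1, 0.2, 10.3]
```

```bash
python3 -m jog '{"dp":[[0,0,0.05]],"delta_rot":[[0,0,0]]}'|grep -E "pos|contact"; python3 -m jog '{"dp":[[0,0,0.05]],"delta_rot":[[0,0,0]]}'|grep -E "pos|contact"; python3 -m jog '{"dp":[[0,0,0.04]],"delta_rot":[[0,0,0]]}'|grep -E "pos|contact"
```

```text
eef_pos: [482.4, 90.1, 110.7]
contact_force: [-0.9, 0.7, 10.1]
eef_pos: [482.3, 90.1, 109.1]
contact_force: [-2.4, 2.3, 10.1]
eef_pos: [482.3, 90.0, 107.9]
contact_force: [-2.4, 1.6, 10.5]
```

```bash
python3 -m jog '{"dp":[[0,0,0.05]],"delta_rot":[[0,0,0]]}'|grep -E "pos|contact"; python3 -m jog '{"dp":[[0,0,0.05]],"delta_rot":[[0,0,0]]}'|grep -E "pos|contact"
```

```text
eef_pos: [482.4, 90.1, 106.5]
contact_force: [-2.2, 1.9, 11.2]
eef_pos: [482.3, 90.1, 105.0]
contact_force: [-4.3, 2.9, 11.9]
```

```bash
python3 -m jog '{"dp":[[0,0,0.04]],"delta_rot":[[0,0,0]]}'|grep -E "pos|contact"; python3 -m jog '{"dp":[[0,0,0.03]],"delta_rot":[[0,0,0]]}'|grep -E "pos|contact"
```

```text
eef_pos: [482.2, 90.1, 103.8]
contact_force: [-2.9, 3.7, 12.2]
eef_pos: [482.2, 90.1, 102.9]
contact_force: [-3.6, 3.1, 14.3]
```

```bash
python3 -m jog '{"dp":[[0,0,-0.8],[0.96,0.07,0],[0.96,0.07,0],[0.96,0.07,0],[0.96,0.07,0],[0.96,0.07,0],[0,0,0.4],[0,0,0.15],[0,0,0.05],[0,0,0.05]],"delta_rot":[[0,0,0],[0,0,0],[0,0,0],[0,0,0],[0,0,0],[0,0,0],[0,0,0],[0,0,0],[0,0,0],[0,0,0]]}';  python3 -m jog '{"dp":[[0,0,0.04]],"delta_rot":[[0,0,0]]}'|grep -E "pos|contact"; python3 -m jog '{"dp":[[0,0,0.03]],"delta_rot":[[0,0,0]]}'|grep -E "pos|contact"
```

```text
t: 18.58
eef_pos: [623.3, 111.6, 106.8]
eef_rot: [0.994, 0.111, -0.0, -0.0]
contact_force: [0.3, 0.4, 0.7]
grip_width: -0.1
finger_force: 0.2
eef_pos: [623.7, 111.6, 106.4]
contact_force: [-2.4, -0.9, 10.5]
eef_pos: [624.1, 111.7, 106.1]
contact_force: [-4.4, -0.6, 11.1]
```

```bash
python3 -m jog '{"dp":[[0,0,0.04]],"delta_rot":[[0,0,0]]}'|grep -E "pos|contact"; python3 -m jog '{"dp":[[0,0,0.03]],"delta_rot":[[0,0,0]]}'|grep -E "pos|contact"
```

```text
eef_pos: [624.1, 111.8, 105.2]
contact_force: [-4.0, -0.3, 12.6]
eef_pos: [624.2, 111.8, 104.3]
contact_force: [-4.2, -1.4, 11.1]
```

```bash
python3 -m jog '{"dp":[[0,0,0.04]],"delta_rot":[[0,0,0]]}'|grep -E "pos|contact"; python3 -m jog '{"dp":[[0,0,0.04]],"delta_rot":[[0,0,0]]}'|grep -E "pos|contact"
```

```text
eef_pos: [624.2, 111.9, 103.3]
contact_force: [-5.1, -0.3, 13.7]
eef_pos: [624.2, 111.9, 102.1]
contact_force: [-4.0, -0.6, 15.5]
```

```bash
python3 -m jog '{"dp":[[0,0,-0.95],[-0.89,0.74,0],[-0.89,0.74,0],[-0.89,0.74,0],[-0.89,0.74,0],[-0.89,0.74,0],[-0.89,0.74,0],[0,0,0.6],[0,0,0.25],[0,0,0.05]],"delta_rot":[[0,0,0],[0,0,0],[0,0,0],[0,0,0],[0,0,0],[0,0,0],[0,0,0],[0,0,0],[0,0,0],[0,0,0]]}';  python3 -m jog '{"dp":[[0,0,0.04]],"delta_rot":[[0,0,0]]}'|grep -E "pos|contact"; python3 -m jog '{"dp":[[0,0,0.03]],"delta_rot":[[0,0,0]]}'|grep -E "pos|contact"
```

```text
t: 20.58
eef_pos: [497.2, -53.6, 102.2]
eef_rot: [0.994, 0.111, 0.0, 0.0]
contact_force: [-2.7, -0.3, 13.5]
grip_width: -0.2
finger_force: 6.6
eef_pos: [497.4, -53.6, 101.5]
contact_force: [-4.9, -1.3, 15.0]
eef_pos: [497.7, -53.5, 100.9]
contact_force: [-4.7, -1.7, 15.5]
```

```bash
python3 -m jog '{"dp":[[0,0,-0.8],[0.98,0.09,0],[0.98,0.09,0],[0.98,0.09,0],[0.98,0.09,0],[0.98,0.09,0],[0,0,0.5],[0,0,0.2],[0,0,0.05]],"delta_rot":[[0,0,0],[0,0,0],[0,0,0],[0,0,0],[0,0,0],[0,0,0],[0,0,0],[0,0,0],[0,0,0]]}';  python3 -m jog '{"dp":[[0,0,0.04]],"delta_rot":[[0,0,0]]}'|grep -E "pos|contact"; python3 -m jog '{"dp":[[0,0,0.04]],"delta_rot":[[0,0,0]]}'|grep -E "pos|contact"
```

```text
t: 21.95
eef_pos: [642.3, -34.0, 101.1]
eef_rot: [0.994, 0.111, -0.001, -0.0]
contact_force: [-2.7, 1.7, 10.8]
grip_width: -0.4
finger_force: 5.4
eef_pos: [642.3, -34.0, 100.6]
contact_force: [-4.0, 2.1, 12.0]
eef_pos: [642.3, -34.0, 99.7]
contact_force: [-3.9, 1.7, 13.6]
```

```bash
python3 -m jog '{"dp":[[0,0,0.04]],"delta_rot":[[0,0,0]]}'|grep -E "pos|contact"; python3 -m jog '{"dp":[[0,0,0.04]],"delta_rot":[[0,0,0]]}'|grep -E "pos|contact"
```

```text
eef_pos: [642.4, -34.0, 98.8]
contact_force: [-6.4, 1.4, 15.3]
eef_pos: [642.7, -34.1, 97.8]
contact_force: [-0.5, 1.2, 13.5]
```

```bash
python3 -m jog '{"dp":[[0,0,-1],[-0.74,-0.89,0],[-0.74,-0.89,0],[-0.74,-0.89,0],[-0.74,-0.89,0],[-0.74,-0.89,0],[-0.74,-0.89,0],[0,0,0.6],[0,0,0.2],[0,0,0.05]],"delta_rot":[[0,0,0],[0,0,0],[0,0,0],[0,0,0],[0,0,0],[0,0,0],[0,0,0],[0,0,0],[0,0,0],[0,0,0]]}';  python3 -m jog '{"dp":[[0,0,0.04]],"delta_rot":[[0,0,0]]}'|grep -E "pos|contact"; python3 -m jog '{"dp":[[0,0,0.04]],"delta_rot":[[0,0,0]]}'|grep -E "pos|contact"
```

```text
t: 23.7
eef_pos: [477.3, 92.4, 101.1]
eef_rot: [0.994, 0.111, -0.001, -0.0]
contact_force: [-3.2, 1.2, 14.2]
grip_width: -0.1
finger_force: 6.4
eef_pos: [477.7, 92.4, 100.3]
contact_force: [-5.2, 1.3, 14.8]
eef_pos: [477.7, 92.4, 99.3]
contact_force: [-4.9, 0.7, 14.6]
```

```bash
python3 -m jog '{"dp":[[0,0,-0.9],[0.96,0.07,0],[0.96,0.07,0],[0.96,0.07,0],[0.96,0.07,0],[0.96,0.07,0],[0,0,0.5],[0,0,0.2],[0,0,0.05],[0,0,0.05]],"delta_rot":[[0,0,0],[0,0,0],[0,0,0],[0,0,0],[0,0,0],[0,0,0],[0,0,0],[0,0,0],[0,0,0],[0,0,0]]}';  python3 -m jog '{"dp":[[0,0,0.04]],"delta_rot":[[0,0,0]]}'|grep -E "pos|contact"; python3 -m jog '{"dp":[[0,0,0.04]],"delta_rot":[[0,0,0]]}'|grep -E "pos|contact"
```

```text
t: 25.2
eef_pos: [619.6, 113.7, 101.9]
eef_rot: [0.994, 0.111, -0.001, 0.0]
contact_force: [-5.1, -1.9, 14.0]
grip_width: 0.2
finger_force: 6.7
eef_pos: [619.6, 113.6, 101.3]
contact_force: [-5.8, -1.4, 16.3]
eef_pos: [620.4, 113.9, 100.5]
contact_force: [-4.6, -2.8, 15.3]
```

```bash
python3 -m jog '{"dp":[[0,0,0.04]],"delta_rot":[[0,0,0]]}'|grep -E "pos|contact"; python3 -m jog '{"dp":[[0,0,0.04]],"delta_rot":[[0,0,0]]}'|grep -E "pos|contact"
```

```text
eef_pos: [620.4, 113.9, 99.4]
contact_force: [-3.6, -0.4, 13.1]
eef_pos: [620.4, 113.9, 98.1]
contact_force: [-2.8, -2.2, 13.5]
```

```bash
for k in 1; do python3 -m jog '{"dp":[[0,0,0.01]],"delta_rot":[[0,0,0]]}'|grep -E "pos|contact"; python3 -m jog '{"dp":[[0,0,0.01]],"delta_rot":[[0,0,0]]}'|grep -E "pos|contact";python3 -m jog '{"dp":[[0,0,0.01]],"delta_rot":[[0,0,0]]}'|grep -E "pos|contact"; done; python3 - <<'E'
from h import *
p,d=capture("wrist");cv2.imwrite("pics/w2.png",p)
p,d=capture("scene");cv2.imwrite("pics/s2.png",cv2.resize(p[120:260,200:390],None,fx=4,fy=4))
E
```

```text
eef_pos: [620.4, 113.9, 97.8]
contact_force: [-3.4, -0.7, 13.2]
eef_pos: [620.4, 113.8, 97.6]
contact_force: [-2.8, -1.6, 13.5]
eef_pos: [620.4, 113.8, 97.3]
contact_force: [-3.9, -1.2, 14.4]
```

View pics/s2.png

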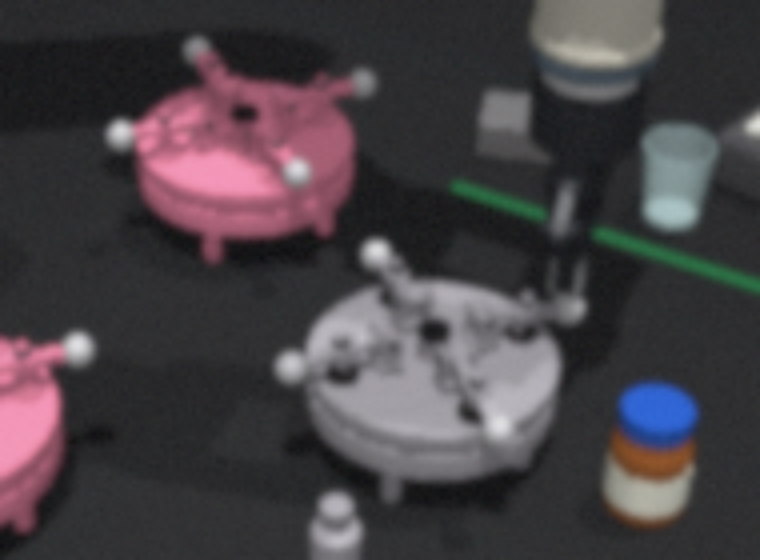

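View pics/w2.png

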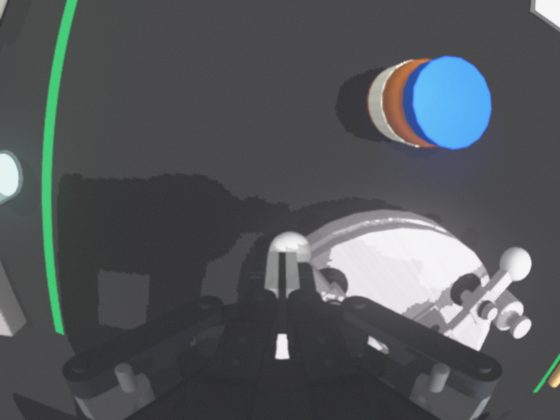

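The wrist view shows the fingertip sitting about 5 mm inboard of ball A. Ball A is at (290,245), and the bystanders have not moved. I'll re-centre the tip on the ball and press again.

```bash
python3 -m jog '{"dp":[[0,0,-0.5],[0.2,0.07,-0.1],[0,0,0],[0,0,0.25],[0,0,0.1]],"delta_rot":[[0,0,0],[0,0,0],[0,0,0],[0,0,0],[0,0,0]]}';  python3 -m jog '{"dp":[[0,0,0.05]],"delta_rot":[[0,0,0]]}'|grep -E "pos|contact"; python3 -m jog '{"dp":[[0,0,0.03]],"delta_rot":[[0,0,0]]}'|grep -E "pos|contact";python3 -m jog '{"dp":[[0,0,0.03]],"delta_rot":[[0,0,0]]}'|grep -E "pos|contact"
```

```text
t: 26.8
eef_pos: [626.2, 113.2, 101.9]
eef_rot: [0.994, 0.111, -0.001, 0.0]
contact_force: [0.0, -0.7, -0.3]
grip_width: 0.3
finger_force: 0.0
eef_pos: [626.5, 113.3, 100.8]
contact_force: [-0.4, -0.1, 0.1]
eef_pos: [626.9, 113.3, 100.5]
contact_force: [-1.1, -0.1, 0.4]
eef_pos: [627.1, 113.4, 99.9]
contact_force: [-0.0, -0.0, -0.6]
```

```bash
python3 -m jog '{"dp":[[0,0,0.03]],"delta_rot":[[0,0,0]]}'|grep -E "pos|contact"; python3 -m jog '{"dp":[[0,0,0.03]],"delta_rot":[[0,0,0]]}'|grep -E "pos|contact";python3 -m jog '{"dp":[[0,0,0.03]],"delta_rot":[[0,0,0]]}'|grep -E "pos|contact"
```

```text
eef_pos: [627.1, 113.4, 99.0]
contact_force: [0.1, 1.1, -0.1]
eef_pos: [627.1, 113.3, 98.1]
contact_force: [0.2, 0.2, 0.3]
eef_pos: [627.2, 113.4, 97.6]
contact_force: [-2.1, -0.5, 7.6]
```

```bash
python3 -m jog '{"dp":[[0,0,0.03]],"delta_rot":[[0,0,0]]}'|grep -E "pos|contact"; python3 -m jog '{"dp":[[0,0,0.02]],"delta_rot":[[0,0,0]]}'|grep -E "pos|contact"
```

```text
eef_pos: [627.3, 113.3, 97.3]
contact_force: [-3.3, -1.6, 13.8]
eef_pos: [627.3, 113.3, 97.2]
contact_force: [-4.6, -0.8, 15.2]
```

```bash
python3 -m jog '{"dp":[[0,0,0.03]],"delta_rot":[[0,0,0]]}'|grep -E "pos|contact"
```

```text
eef_pos: [627.3, 113.3, 96.5]
contact_force: [-5.0, -1.0, 16.7]
```

```bash
python3 -m jog '{"dp":[[0,0,-1],[-0.91,0.75,0],[-0.91,0.75,0],[-0.91,0.75,0],[-0.91,0.75,0],[-0.91,0.75,0],[-0.91,0.75,0],[0,0,0.6],[0,0,0.2],[0,0,0.04]],"delta_rot":[[0,0,0],[0,0,0],[0,0,0],[0,0,0],[0,0,0],[0,0,0],[0,0,0],[0,0,0],[0,0,0],[0,0,0]]}';  python3 -m jog '{"dp":[[0,0,0.04]],"delta_rot":[[0,0,0]]}'|grep -E "pos|contact"; python3 -m jog '{"dp":[[0,0,0.04]],"delta_rot":[[0,0,0]]}'|grep -E "pos|contact"
```

```text
t: 29.18
eef_pos: [497.5, -54.5, 100.0]
eef_rot: [0.994, 0.111, 0.0, 0.0]
contact_force: [-3.9, -0.1, 12.3]
grip_width: -0.1
finger_force: 6.1
eef_pos: [498.1, -54.5, 99.5]
contact_force: [-3.9, -2.2, 17.7]
eef_pos: [498.4, -54.4, 98.6]
contact_force: [-3.3, 0.5, 14.1]
```

```bash
python3 -m jog '{"dp":[[0,0,0.04]],"delta_rot":[[0,0,0]]}'|grep -E "pos|contact"; python3 -m jog '{"dp":[[0,0,0.03]],"delta_rot":[[0,0,0]]}'|grep -E "pos|contact"
```

```text
eef_pos: [498.6, -54.4, 97.5]
contact_force: [-3.6, -0.6, 18.0]
eef_pos: [498.6, -54.4, 96.7]
contact_force: [-4.1, -0.8, 17.2]
```

```bash
python3 -m jog '{"dp":[[0,0,-0.9],[0.98,0.1,0],[0.98,0.1,0],[0.98,0.1,0],[0.98,0.1,0],[0.98,0.1,0],[0,0,0.5],[0,0,0.25],[0,0,0.05],[0,0,0.03]],"delta_rot":[[0,0,0],[0,0,0],[0,0,0],[0,0,0],[0,0,0],[0,0,0],[0,0,0],[0,0,0],[0,0,0],[0,0,0]]}';  python3 -m jog '{"dp":[[0,0,0.04]],"delta_rot":[[0,0,0]]}'|grep -E "pos|contact"; python3 -m jog '{"dp":[[0,0,0.04]],"delta_rot":[[0,0,0]]}'|grep -E "pos|contact"
```

```text
t: 30.92
eef_pos: [642.9, -36.5, 97.5]
eef_rot: [0.994, 0.111, -0.0, -0.0]
contact_force: [-1.2, -0.5, 10.2]
grip_width: 0.0
finger_force: 5.0
eef_pos: [643.4, -36.5, 97.2]
contact_force: [-3.6, -0.4, 13.1]
eef_pos: [643.7, -36.5, 96.4]
contact_force: [-3.1, 0.9, 15.6]
```

```bash
python3 -m jog '{"dp":[[0,0,0.04]],"delta_rot":[[0,0,0]]}'|grep -E "pos|contact"; python3 -m jog '{"dp":[[0,0,0.04]],"delta_rot":[[0,0,0]]}'|grep -E "pos|contact"
```

```text
eef_pos: [643.6, -36.5, 95.3]
contact_force: [-2.9, 1.9, 14.0]
eef_pos: [643.5, -36.5, 94.1]
contact_force: [-2.9, 1.3, 15.5]
```

```bash
python3 -m jog '{"dp":[[0,0,0.02]],"delta_rot":[[0,0,0]]}'|grep -E "pos|contact"; python3 -m jog '{"dp":[[0,0,0.02]],"delta_rot":[[0,0,0]]}'|grep -E "pos|contact"
```

```text
eef_pos: [643.6, -36.4, 93.6]
contact_force: [-4.3, 2.5, 16.4]
eef_pos: [643.8, -36.5, 93.1]
contact_force: [-1.1, 1.1, 18.1]
```

```bash
python3 -m jog '{"dp":[[0,0,-1],[-0.74,-0.9,0],[-0.74,-0.9,0],[-0.74,-0.9,0],[-0.74,-0.9,0],[-0.74,-0.9,0],[-0.74,-0.9,0],[0,0,0.5],[0,0,0.25],[0,0,0.04]],"delta_rot":[[0,0,0],[0,0,0],[0,0,0],[0,0,0],[0,0,0],[0,0,0],[0,0,0],[0,0,0],[0,0,0],[0,0,0]]}';  python3 -m jog '{"dp":[[0,0,0.04]],"delta_rot":[[0,0,0]]}'|grep -E "pos|contact"; python3 -m jog '{"dp":[[0,0,0.04]],"delta_rot":[[0,0,0]]}'|grep -E "pos|contact"
```

```text
t: 32.92
eef_pos: [478.4, 91.5, 97.3]
eef_rot: [0.994, 0.111, -0.0, -0.0]
contact_force: [-3.5, -0.5, 14.2]
grip_width: -0.2
finger_force: 7.2
eef_pos: [479.1, 91.5, 96.7]
contact_force: [-4.3, 1.1, 20.0]
eef_pos: [479.6, 91.5, 95.8]
contact_force: [-1.1, -0.9, 14.0]
```

```bash
python3 -m jog '{"dp":[[0,0,0.02]],"delta_rot":[[0,0,0]]}'|grep -E "pos|contact"; python3 -m jog '{"dp":[[0,0,0.02]],"delta_rot":[[0,0,0]]}'|grep -E "pos|contact"
```

```text
eef_pos: [479.5, 91.5, 95.2]
contact_force: [-4.4, 1.0, 19.0]
eef_pos: [479.6, 91.5, 94.7]
contact_force: [-2.2, -1.4, 15.4]
```

```bash
python3 -m jog '{"dp":[[0,0,-0.9],[0.98,0.08,0],[0.98,0.08,0],[0.98,0.08,0],[0.98,0.08,0],[0.98,0.08,0],[0.05,0,0.5],[0,0,0.2],[0,0,0.06],[0,0,0.04]],"delta_rot":[[0,0,0],[0,0,0],[0,0,0],[0,0,0],[0,0,0],[0,0,0],[0,0,0],[0,0,0],[0,0,0],[0,0,0]]}';  python3 -m jog '{"dp":[[0,0,0.03]],"delta_rot":[[0,0,0]]}'|grep -E "pos|contact"; python3 -m jog '{"dp":[[0,0,0.03]],"delta_rot":[[0,0,0]]}'|grep -E "pos|contact"
```

```text
t: 34.67
eef_pos: [625.0, 112.8, 96.9]
eef_rot: [0.994, 0.111, -0.0, 0.0]
contact_force: [-1.0, 0.2, 3.3]
grip_width: 0.3
finger_force: 1.8
eef_pos: [625.6, 113.0, 96.7]
contact_force: [-1.9, -0.4, 8.5]
eef_pos: [625.7, 113.0, 96.5]
contact_force: [-4.6, -1.9, 16.0]
```

```bash
python3 -m jog '{"dp":[[0,0,0.02]],"delta_rot":[[0,0,0]]}'|grep -E "pos|contact"; python3 -m jog '{"dp":[[0,0,0.02]],"delta_rot":[[0,0,0]]}'|grep -E "pos|contact"; python3 -m jog '{"dp":[[0,0,0.02]],"delta_rot":[[0,0,0]]}'|grep -E "pos|contact"
```

```text
eef_pos: [625.8, 113.0, 96.4]
contact_force: [-5.4, -2.4, 17.1]
eef_pos: [625.8, 113.0, 96.0]
contact_force: [-5.7, -1.3, 17.5]
eef_pos: [625.8, 113.0, 95.6]
contact_force: [-6.0, -2.3, 18.3]
```

```bash
python3 -m jog '{"dp":[[0,0,-1],[-0.9,0.75,0],[-0.9,0.75,0],[-0.9,0.75,0],[-0.9,0.75,0],[-0.9,0.75,0],[-0.9,0.75,0],[0,0,0.6],[0,0,0.25],[0,0,0.06]],"delta_rot":[[0,0,0],[0,0,0],[0,0,0],[0,0,0],[0,0,0],[0,0,0],[0,0,0],[0,0,0],[0,0,0],[0,0,0]]}';  python3 -m jog '{"dp":[[0,0,0.03]],"delta_rot":[[0,0,0]]}'|grep -E "pos|contact"; python3 -m jog '{"dp":[[0,0,0.03]],"delta_rot":[[0,0,0]]}'|grep -E "pos|contact"; python3 -m jog '{"dp":[[0,0,0.03]],"delta_rot":[[0,0,0]]}'|grep -E "pos|contact"
```

```text
t: 36.55
eef_pos: [497.8, -54.4, 96.5]
eef_rot: [0.994, 0.111, 0.0, 0.0]
contact_force: [-2.1, 0.4, 17.7]
grip_width: -0.3
finger_force: 8.5
eef_pos: [498.3, -54.3, 96.3]
contact_force: [-3.7, -0.5, 16.2]
eef_pos: [498.3, -54.3, 95.6]
contact_force: [-5.7, -1.9, 19.6]
eef_pos: [498.4, -54.2, 94.8]
contact_force: [-4.2, -3.4, 20.0]
```

```bash
python3 -m jog '{"dp":[[0,0,-0.9],[0.98,0.1,0],[0.98,0.1,0],[0.98,0.1,0],[0.98,0.1,0],[0.98,0.1,0],[0,0,0.5],[0,0,0.25],[0,0,0.1],[0,0,0.06]],"delta_rot":[[0,0,0],[0,0,0],[0,0,0],[0,0,0],[0,0,0],[0,0,0],[0,0,0],[0,0,0],[0,0,0],[0,0,0]]}';  python3 -m jog '{"dp":[[0,0,0.03]],"delta_rot":[[0,0,0]]}'|grep -E "pos|contact"; python3 -m jog '{"dp":[[0,0,0.03]],"delta_rot":[[0,0,0]]}'|grep -E "pos|contact"
```

```text
t: 38.17
eef_pos: [643.7, -36.6, 93.6]
eef_rot: [0.994, 0.111, 0.0, -0.0]
contact_force: [-2.9, 1.6, 11.8]
grip_width: -0.1
finger_force: 5.9
eef_pos: [644.0, -36.6, 93.6]
contact_force: [-3.6, 0.3, 14.6]
eef_pos: [644.8, -36.7, 93.4]
contact_force: [-2.1, 0.0, 18.4]
```

```bash
python3 -m jog '{"dp":[[0,0,0.02]],"delta_rot":[[0,0,0]]}'|grep -E "pos|contact"; python3 -m jog '{"dp":[[0,0,-1],[-0.74,-0.9,0],[-0.74,-0.9,0],[-0.74,-0.9,0],[-0.74,-0.9,0],[-0.74,-0.9,0],[-0.74,-0.9,0],[0,0,0.6],[0,0,0.28],[0,0,0.05]],"delta_rot":[[0,0,0],[0,0,0],[0,0,0],[0,0,0],[0,0,0],[0,0,0],[0,0,0],[0,0,0],[0,0,0],[0,0,0]]}'| grep -E "t:|pos|contact";  python3 -m jog '{"dp":[[0,0,0.03]],"delta_rot":[[0,0,0]]}'|grep -E "pos|contact"
```

```text
eef_pos: [644.8, -36.6, 93.1]
contact_force: [-4.5, 1.8, 17.1]
t: 39.8
eef_pos: [478.6, 91.9, 93.3]
eef_rot: [0.994, 0.111, 0.0, -0.0]
contact_force: [-6.1, 0.8, 19.6]
eef_pos: [478.7, 91.9, 92.9]
contact_force: [-2.4, 1.1, 17.3]
```

```bash
python3 -m jog '{"dp":[[0,0,-0.9],[0,0,-1],[0,0,-1],[0,0,-1],[0,0,0],[0,0,0],[0,0,0]],"delta_rot":[[0,0,0],[0,0,0],[0,0,0],[0,0,0],[0,0,0],[0,0,0],[0,0,0]]}'; python3 -c "
from bench import *
print(sign_off())"
```

```text
t: 40.8
eef_pos: [477.7, 91.7, 207.7]
eef_rot: [0.994, 0.111, -0.001, 0.0]
contact_force: [0.3, 0.4, 0.1]
grip_width: -0.4
finger_force: 0.0
the job is handed in; nothing more can be done
None
```

I pressed all four levers down crosswise to an estimated 15–18 N each, backed the arm off and handed the job in at about 41 s; the forces come from noisy wrist readings, I did not measure the cover's level, and no verdict came back.

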